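# Open the touch-latch drop-front cabinet and lay out the inspection kit

### The job

Lay out the inspection kit: first take the larger carton that stands in front of the grey cabinet and stand it upright in the middle of the black mat; then press the upper middle of the shut blue flap inward so that its spring catch pops it ajar, and swing it down until it lies fully open as a tray. Lay the instruments that are there into the bays of the flap in order of use, counting from the robot's left: plug gauge, black marker, red marker, blue marker, hand stamp; markers and gauge lie flat along their bay, the stamp stands upright, and the bay of a missing instrument stays empty. Leave everything else, such as the smaller carton, where it is.

Things in the scene. Friction and masses are not known exactly. Their poses are not given: they have to be found in the camera images.
- cabinet: fixed grey cabinet, 386 mm wide (y), 215 mm high, its walls reach from x = +10 to x = +150 mm in its own frame. Origin: on the belt (z = 0) under the middle of the flap's hinge line; x points away from the robot into the cabinet, y to the robot's left, z up. Its place and yaw vary. Nothing has to be put inside it
- flap (a joint): angle (rad) of the blue flap on the cabinet front: 0 shut, upright; 1.571 fully open, level, inner face up 20 mm above the belt. Pressing it in at the push pad (about 10 N, 5 mm, to -0.03; stop at -0.045) frees the spring catch; as the finger withdraws a plunger pops it ajar to about 0.3. While caught, pulling does nothing. Freed, hinge friction holds it at any angle (2 N at its edge moves it)
- flap_hinge (a point): middle of the flap's hinge line, 20 mm above the belt; hinge axis = y of the cabinet. Seen from it the flap panel reaches 200 mm outward, 386 mm wide, 12 mm thick, inner face in the plane of the hinge line, the panel on the robot's side of it
- push_pad (a point): centre of the round black push pad (32 mm across) on the outer face of the flap, 178 mm from the hinge line and 13.5 mm outside the inner face; shut, it is 198 mm above the belt, 17 mm below the cabinet top; x points inward while the flap is shut. There is nothing above it
- flap_edge (a point): middle of the flap's free (upper when shut) edge, 200 mm from the hinge line, in mid thickness; shut, it is 5 mm above the cabinet top. When the flap is ajar there is a gap of about 60 mm between this edge and the cabinet top
- carton: small printed carton, 45 x 85 x 60 mm (x, y, z), standing where the flap would come down. Origin: centre of its underside; 110 g; it is gripped across its 45 mm
- mat: thin black rubber mat, fixed, 120 x 130 x 3 mm (x, y, z), on the robot's left; origin: centre of its underside on the belt
- gauge: plug gauge: dark knurled handle with two steel ends, 22 x 113 x 22 mm, 120 g, lying down. Origin: middle of its underside; body y runs along it, z up as it lies; grip it across the middle. May be absent
- marker_black: felt marker, white barrel with black cap and ring, 20 x 130 x 18 mm, lying down. Origin: middle of its underside; body y runs along the barrel, z up as it lies. May be absent
- marker_red: felt marker, white barrel with red cap and ring, 20 x 130 x 18 mm, lying down. Origin: middle of its underside; body y runs along the barrel, z up as it lies. May be absent
- marker_blue: felt marker, white barrel with blue cap and ring, 20 x 130 x 18 mm, lying down. Origin: middle of its underside; body y runs along the barrel, z up as it lies. May be absent
- stamp: hand stamp standing on a wooden foot of 27 x 40 mm (x, y), 74 mm high, with a brown turned handle on top (about 26 mm thick, from about 25 to 74 mm high). Origin: centre of its underside; z up. May be absent
- bay1 (a point): centre of the floor of bay 1 (plug gauge) on the inner face of the flap, 92 mm from the hinge line; bays 74 mm apart, each 69 mm wide, 162 mm long, ribs 4 mm high. Axes turn with the flap: y across the bays (left), z from hinge to free edge, x out of the floor (up when open)
- bay2 (a point): centre of the floor of bay 2 (black marker) on the inner face of the flap, 92 mm from the hinge line; bays 74 mm apart, each 69 mm wide, 162 mm long, ribs 4 mm high. Axes turn with the flap: y across the bays (left), z from hinge to free edge, x out of the floor (up when open)
- bay3 (a point): centre of the floor of bay 3 (red marker) on the inner face of the flap, 92 mm from the hinge line; bays 74 mm apart, each 69 mm wide, 162 mm long, ribs 4 mm high. Axes turn with the flap: y across the bays (left), z from hinge to free edge, x out of the floor (up when open)
- bay4 (a point): centre of the floor of bay 4 (blue marker) on the inner face of the flap, 92 mm from the hinge line; bays 74 mm apart, each 69 mm wide, 162 mm long, ribs 4 mm high. Axes turn with the flap: y across the bays (left), z from hinge to free edge, x out of the floor (up when open)
- bay5 (a point): centre of the floor of bay 5 (hand stamp) on the inner face of the flap, 92 mm from the hinge line; bays 74 mm apart, each 69 mm wide, 162 mm long, ribs 4 mm high. Axes turn with the flap: y across the bays (left), z from hinge to free edge, x out of the floor (up when open)
- blade_box: bystander: small white carton with a blue band, 35 x 75 x 45 mm, standing among the instruments; origin: centre of its underside. Tape roll, scissors, ink pad and tally counter in front of it and other tools round the cabinet stay where they are and do not move
Mind the look-alikes: they are no part of the job. What is shaped like the carton but pink is not meant.

How it is judged:
By the outcome, as a careful person would: the job done as asked, in the order asked, and still so for the second after the job is handed in, with the robot touching nothing.
Of gauge, marker_black, marker_red, marker_blue, stamp only 3 to 5 are there at a start; the rules pass over those that are not, and their reading is None.
At some moment in a run one of gauge, marker_black, marker_red, marker_blue may be knocked a few centimetres aside while the robot is not near it.
It also fails if it takes over 210 s, if anything falls off the work surface, if the arm or the gripper's body presses on something with over 40 N, if the wrist force passes 120 N, or if a joint passes its speed limit or range.

### The arm

A 7-joint arm with a two-finger parallel gripper is mounted at the origin on a cart in front of the work surface, level with it; the furniture and walls round the work are solid. World frame = base frame: x ahead of the robot, y to its left, z up, the work surface at z = 0. Lengths are in m, angles in rad, forces in N, time in s.
With the tool pointing down it reaches from about 0.425 to 0.95 m from the base axis. Payload 4.7 kg.
Tool frame: the origin (TCP) lies on the centre line of the jaws, within the pads' length; the fingertips stand robot.nose_length ahead of it and the grasp point (between the pads) lies 8 mm behind it (robot.nose_length is the distance from the TCP to the fingertips, in m); z points along the fingers, x is the direction in which the jaws open and shut, and the axes are right-handed (so a half turn about z gives the same grasp; the last joint's range is limited). The gripper opens to 85 mm and grips with 20 to 120 N. Pads are 22 mm wide; open, the fingers measure 114 mm over their backs; the gripper's body (76 mm by 85 mm) begins 54 mm behind the grasp point. The pads swing forward as they close: fully open they stand 13 mm farther back than shut.
Start: joints at [-1.209, 0.469, -0.049, 1.532, 0.024, 1.141, -0.082], TCP at [0.257, 0.624, 0.242] pointing down, gripper open.
Joint ranges: [-2.59, 2.59], [-0.33, 1.99], [-1.39, 1.29], [0.1, 2.45], [-1.04, 4.18], [0.21, 1.99], [-2.66, 2.66]. Speed limits (rad/s): [2.57, 2.57, 3.14, 3.14, 3.14, 3.14, 3.14].

### API

Orientations are given as [roll, pitch, yaw] about the fixed x, y, z axes, in that order (R = Rz(yaw) Ry(pitch) Rx(roll)).
In Python, from plant import robot gives the robot as it stands. Calls block until the motion is done:
- robot.goto(position, orientation): joint-space move of the TCP to a pose.
- robot.move_straight(position, vel=0.15, attitude=None, contact_N=None): straight line of the TCP; attitude=None keeps the orientation; vel is the mean speed in m/s. With contact_N (N) it stops when the force on the tool has changed by that much, and returns True; else False.
- robot.move_joints(angles): joint-space move.
- robot.grip(opening, strength=None): opening from 0.0 (shut) to 1.0 (fully open); strength is the grip in N (None keeps the last); returns when the fingers have stopped.
- robot.sleep(seconds).
- robot.inverse_kinematics(position, orientation): joint angles nearest the present ones, or None.
- robot.sense(): the state.
- robot.grab_frame(name): name is "side" or "top"; returns a dict with "image" (420x560x3 uint8, red, green, blue), "range_z" (420x560 float32, m along the optical axis (not along the pixel's ray), 0 where there is no reading), "fx", "fy", "cx", "cy" (pixels), "R" (3x3) and "t" (3): a world point X has camera coordinates R X + t. Camera axes: x right, y down, z forward; pixel columns grow to the right and rows downward; lengths in m; the calibration is good to about 2 mm. A picture is of the moment at which its call begins.
A pose or a line that the arm cannot do raises robot.IKError and nothing moves.
- robot.close_job(): hands the job in, once; it reports no verdict.
The state is a dict: "t": time; "joint_pos": joint angles; "joint_velocities": joint speeds; "effort": joint torques, N m; "tcp_pos": TCP position; "tcp_rot": TCP orientation; "wrist_force": force on the tool from outside, world axes, zero at the start; "torque": the same for the moment, N m; "opening": opening from 0.0 (shut) to 1.0 (fully open).
Only numpy, scipy, OpenCV 4.12 (cv2) and the standard library are available. Lean on these libraries where they do the work, as an engineer would, in place of code of your own. Each camera call takes 0.05 s, during which the arm holds its last target.

## Working session

There is one attempt and no reset: what is moved stays moved. The work goes in short steps, each a Python script; the robot and the scene stay as the last script left them, time stands still between calls to the robot, and variables do not carry over. Pictures are saved under pics/ and viewed, and the job is handed in when it is done.

```bash
ls -la; mkdir -p pics
python3 - <<'E'
from plant import robot
import cv2
print(robot.nose_length)
s=robot.sense();print({k:s[k] for k in('t','tcp_pos','tcp_rot','opening','wrist_force')})
for n in('side','top'):
    f=robot.grab_frame(n)
    cv2.imwrite(f'pics/{n}0.png',cv2.resize(f['image'][:,:,::-1],(800,600),interpolation=cv2.INTER_CUBIC))
    print(n,f['fx'],f['cx'],f['cy'],f['R'],f['t'])
E
```

```text
total 12
drwxr-xr-x  3 agent agent 4096 Dec  7 01:42 .
drwxr-xr-x 23 root  root  4096 Dec  7 01:42 ..
drwxr-xr-x  2 agent agent 4096 Dec  7 01:42 pics
0.011
{'t': 0.0, 'tcp_pos': array([0.25689747, 0.62359956, 0.24128052]), 'tcp_rot': array([3.14149904e+00, 1.90330058e-03, 1.18008962e+00]), 'opening': 0.9986133995903512, 'wrist_force': array([ 0.39611073, -0.36457619, -0.01363429])}
side 546.9515167796764 284.04510605343023 208.89455211522966 [[ 0.98607022 -0.16488475 -0.02187559]
 [-0.12462236 -0.64529135 -0.75370309]
 [ 0.11015802  0.74593036 -0.65685091]] [-0.53890566  0.17705853  1.48416873]
top 380.0935865093595 280.0304852649742 202.11202072639904 [[ 0.01393553 -0.99931366  0.03432201]
 [-0.99731807 -0.01635784 -0.07133785]
 [ 0.07185032 -0.03323583 -0.99686153]] [-0.02068086  0.55773342  1.01940795]
```

View pics/side0.png

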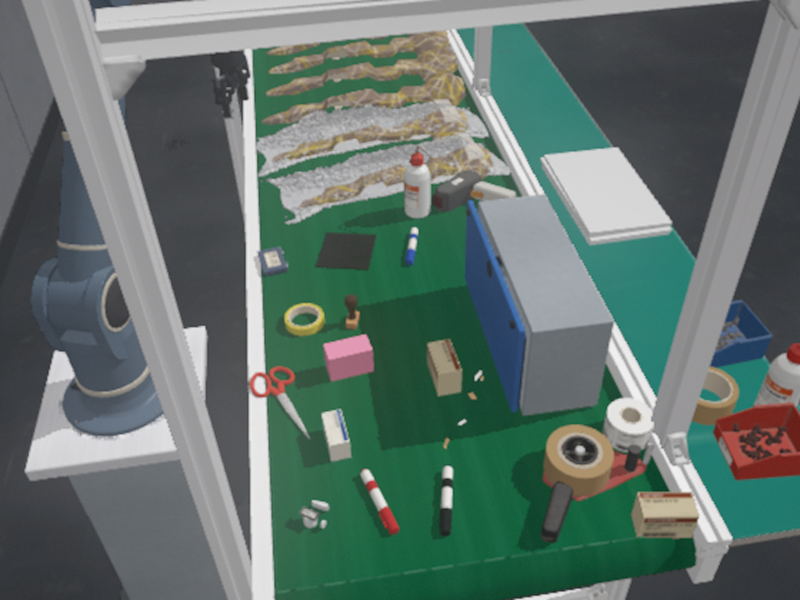

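View pics/top0.png

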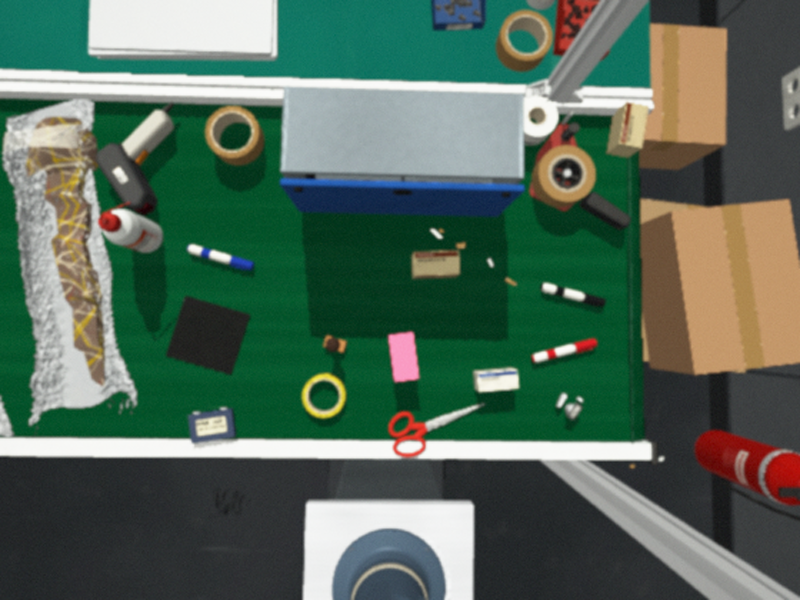

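The tan carton is at side (445,367) and top (436,264). It could be confused with:
- the tan box at the right border: side (665,515), top (628,130)
- the pink box: side (349,357)
- the white blade box: side (337,435)

I choose the tan one in front of the flap. I see no gauge so far, so I'll check that in crops.

```bash
cat > h.py <<'E'
import numpy as np, cv2
from plant import robot
def cloud(f):
    z=f['range_z'].astype(float); v,u=np.indices(z.shape)
    c=np.stack([(u-f['cx'])/f['fx']*z,(v-f['cy'])/f['fy']*z,z],-1)
    w=(c-f['t'])@f['R']; w[z==0]=np.nan
    return w
def proj(f,X):
    c=f['R']@np.asarray(X)+f['t']; return f['fx']*c[0]/c[2]+f['cx'],f['fy']*c[1]/c[2]+f['cy']
def pixplane(f,u,v,h):
    d=f['R'].T@np.array([(u-f['cx'])/f['fx'],(v-f['cy'])/f['fy'],1]);o=-f['R'].T@f['t']
    return o+d*(h-o[2])/d[2]
def crop(f,u0,v0,u1,v1,name,s=4):
    cv2.imwrite(name,cv2.resize(f['image'][v0:v1,u0:u1,::-1],None,fx=s,fy=s,interpolation=cv2.INTER_CUBIC))
E
python3 - <<'E'
from h import *
t=robot.grab_frame('top'); s=robot.grab_frame('side')
crop(t,110,50,310,200,'pics/t_a.png'); crop(t,260,110,460,260,'pics/t_b.png')
crop(s,160,100,360,250,'pics/s_a.png'); crop(s,180,200,380,350,'pics/s_b.png')
w=cloud(t)
# grid views
for n,(x,y) in dict(carton_top=(436,257),pink=(402,350),blade=(497,375),black=(572,293),red=(563,351),blue=(220,257),stamp=(331,341),mat=(207,335),belt=(450,310),cabtop=(400,130)).items():
    print(n,w[int(y*.7),int(x*.7)].round(4))
w2=cloud(s)
for n,(x,y) in dict(carton_top=(444,350),mat=(346,251),red=(378,498),black=(447,500),blue=(412,245),stamp=(351,300),cabtop=(540,260),belt=(420,420)).items():
    print(n,w2[int(y*.7),int(x*.7)].round(4))
E
```

```text
carton_top [ 0.6179 -0.0765  0.0571]
pink [ 0.4455 -0.0151  0.0572]
blade [ 0.3992 -0.1928  0.0394]
black [ 0.5559 -0.3465  0.0133]
red [ 0.445  -0.3287  0.0137]
blue [0.616  0.3327 0.015 ]
stamp [0.4596 0.1148 0.0664]
mat [ 4.658e-01  3.586e-01 -1.000e-04]
belt [ 0.5195 -0.1114 -0.0022]
cabtop [ 0.7968 -0.0021  0.2148]
carton_top [ 0.6081 -0.0616  0.0625]
mat [0.4653 0.3482 0.0071]
red [ 0.4439 -0.3321  0.0156]
black [ 0.5523 -0.36    0.0192]
blue [0.6146 0.3265 0.0177]
stamp [0.452  0.1049 0.0662]
cabtop [ 0.7927 -0.0254  0.2176]
belt [ 0.5433 -0.1756  0.0043]
```

Run:
```python
import cv2,numpy as np
a=[cv2.imread(f'pics/{n}.png') for n in('t_a','t_b','s_a','s_b')]
a=[cv2.resize(x,(400,300)) for x in a]
cv2.imwrite('pics/q.png',np.vstack([np.hstack(a[:2]),np.hstack(a[2:])]))
```

```text
(no output)
```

View pics/t_b.png

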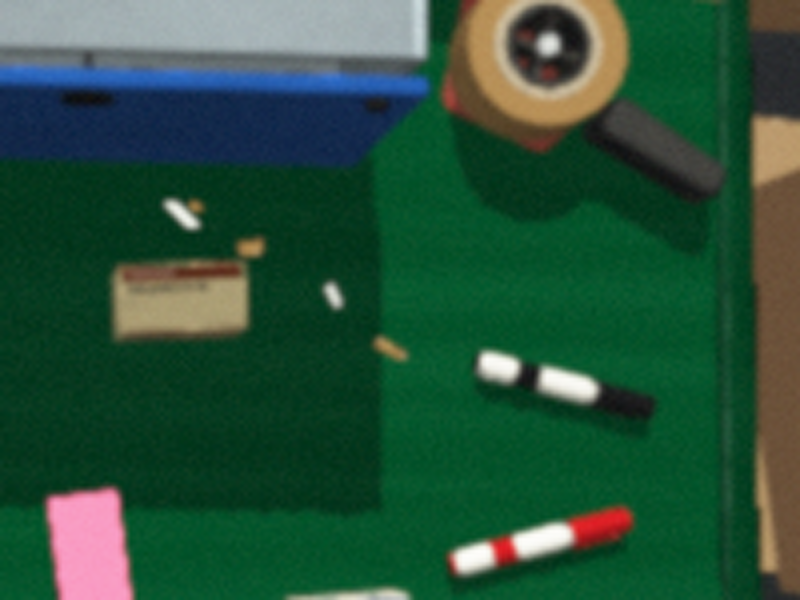

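View pics/t_a.png

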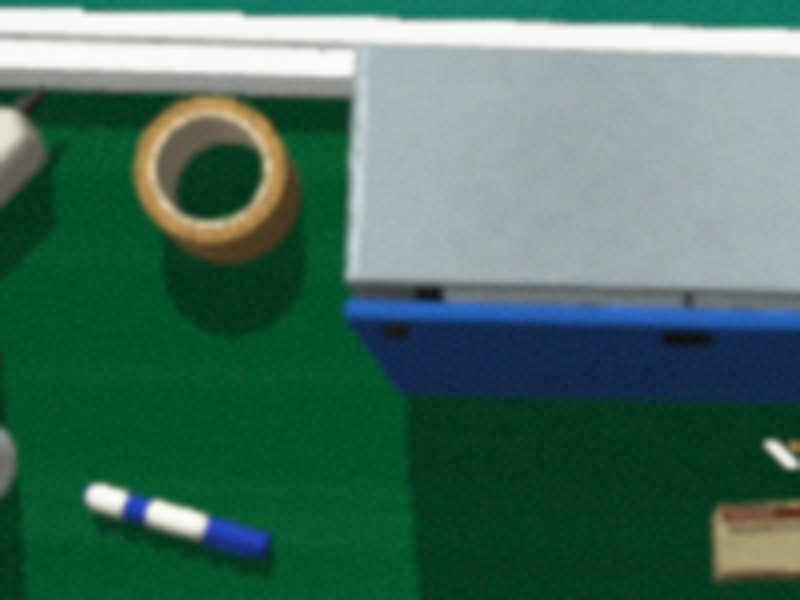

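View pics/s_a.png

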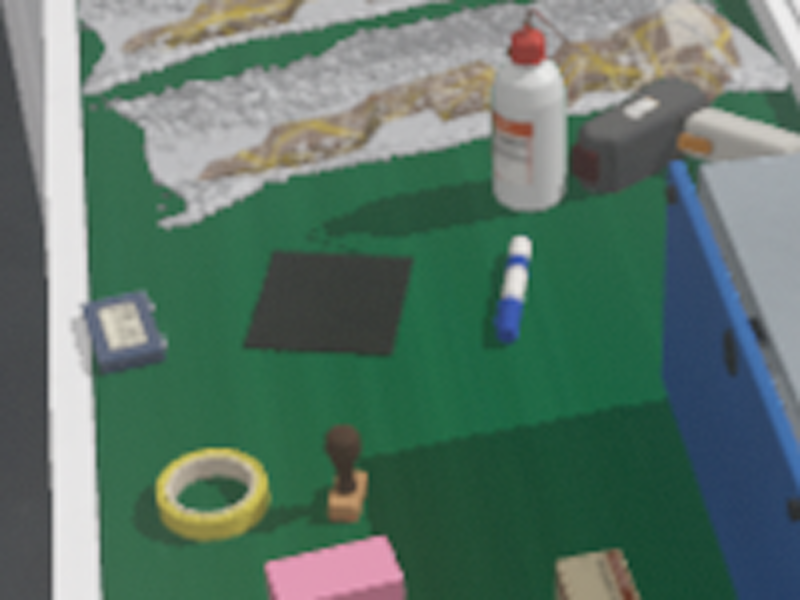

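View pics/s_b.png

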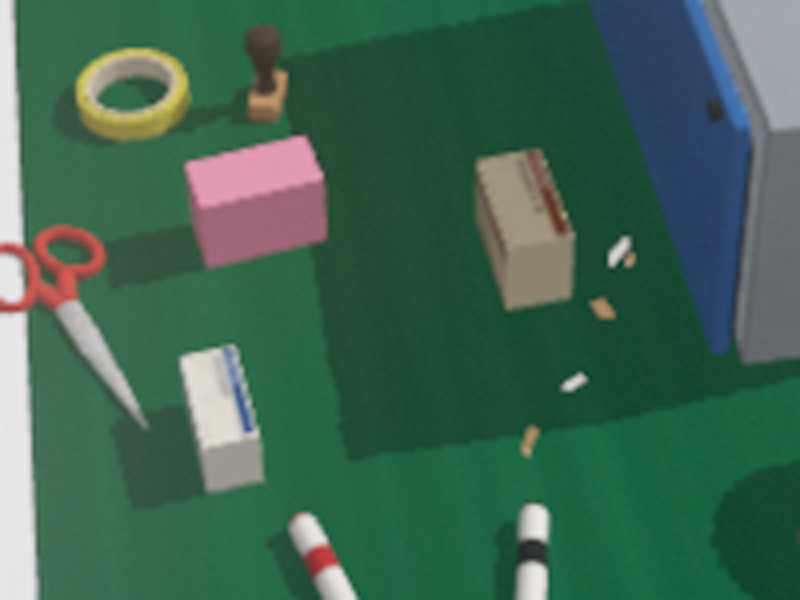

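```bash
cat >> h.py <<'E'
def rect(P):
    (c,s,a)=cv2.minAreaRect((P[:,:2]*1000).astype(np.float32))
    return np.array(c)/1000,np.array(s),a
def pts(f,mask,box):
    w=cloud(f); x0,x1,y0,y1,z0,z1=box
    m=(w[...,0]>x0)&(w[...,0]<x1)&(w[...,1]>y0)&(w[...,1]<y1)&(w[...,2]>z0)&(w[...,2]<z1)
    if mask is not None: m&=mask
    n,l,st,_=cv2.connectedComponentsWithStats(m.astype(np.uint8))
    k=1+np.argmax(st[1:,4]); return w[l==k]
def marker(f,xy,r=.1,zmin=.006):
    """centre, axis angle, length of the marker near xy + cap direction colour left to the eye"""
    P=pts(f,None,(xy[0]-r,xy[0]+r,xy[1]-r,xy[1]+r,zmin,.03))
    c,s,a=rect(P); q=P[:,:2]-P[:,:2].mean(0); d=np.linalg.svd(q,full_matrices=False)[2][0]
    t=q@d; n=np.array([-d[1],d[0]]); o=q@n
    return P[:,:2].mean(0)+d*(t.max()+t.min())/2+n*(o.max()+o.min())/2, np.arctan2(d[1],d[0]),np.ptp(t),np.ptp(o)
E
python3 - <<'E'
from h import *
for n in('top','side'):
    f=robot.grab_frame(n); print(n)
    dz=np.nanmedian(cloud(f)[int(250*.7):int(330*.7),int(440*.7):int(480*.7),2]) if n=='top' else 0.004
    for k,b in dict(carton=(.55,.68,-.16,.02,.048,.075),pink=(.35,.53,-.08,.06,.045,.075),blade=(.34,.46,-.26,-.12,.033,.06),stampfoot=(.42,.5,.06,.16,.012,.03),stamp=(.42,.5,.06,.16,.05,.09),cab=(.65,1.,-.3,.3,.205,.224)).items():
        P=pts(f,None,b); c,s,a=rect(P); print(k,c.round(4),s.round(1),round(a,1),P[:,2].mean().round(4),P.min(0).round(3),P.max(0).round(3))
    for k,p in dict(black=(.555,-.35),red=(.445,-.33),blue=(.616,.33)).items():
        print(k,marker(f,p))
    g=f['image'].astype(int); m=(g.max(-1)<60)&(g.max(-1)-g.min(-1)<18)
    P=pts(f,m,(.36,.56,.25,.46,-.01,.014)); c,s,a=rect(P); print('mat',c.round(4),s.round(1),a,P[:,2].mean())
    blue=(g[...,2]>g[...,0]+50)&(g[...,2]>g[...,1]+40)
    P=pts(f,blue,(.6,.85,-.3,.3,.03,.24)); print('flap',P.min(0).round(3),P.max(0).round(3))
    up=P[(P[:,2]>.15)&(P[:,2]<.2)]; 
    if len(up): print('faceline',np.polyfit(up[:,1],up[:,0],1),up[:,1].min(),up[:,1].max(),len(up))
    dn=P[(P[:,2]<.1)]
    if len(dn):print('faceline low',np.polyfit(dn[:,1],dn[:,0],1),dn[:,1].min(),dn[:,1].max())
    e=P[P[:,2]>.213]
    if len(e):print('edge',np.polyfit(e[:,1],e[:,0],1),e[:,1].min(),e[:,1].max(),e[:,0].min(),e[:,0].max(),e[:,2].mean())
E
```

```text
top
carton [ 0.6036 -0.078 ] [45.6 83.4] 1.6 0.0582 [ 0.58  -0.119  0.049] [ 0.627 -0.036  0.064]
pink [ 0.4304 -0.0198] [84.6 45.3] 8.3 0.0585 [ 0.386 -0.047  0.048] [0.474 0.006 0.065]
blade [ 0.3878 -0.1963] [35.4 74.8] 5.1 0.0432 [ 0.368 -0.235  0.033] [ 0.408 -0.158  0.049]
stampfoot [0.4475 0.097 ] [12.1 20.4] 71.5 0.0138 [0.437 0.09  0.012] [0.459 0.103 0.016]
stamp [0.4507 0.1098] [23.7 23.7] 47.0 0.0653 [0.439 0.097 0.054] [0.462 0.123 0.071]
cab [ 0.7939 -0.0081] [385.5 141. ] 89.8 0.2131 [ 0.723 -0.201  0.205] [0.865 0.185 0.219]
black (array([ 0.55195134, -0.35123153]), np.float64(1.3246245451811332), np.float64(0.12835346332052786), np.float64(0.01907417186124605))
red (array([ 0.44315662, -0.33316671]), np.float64(-1.310600216807716), np.float64(0.12711226578654455), np.float64(0.019896261604018597))
blue (array([0.61289749, 0.33191876]), np.float64(1.3002581763200356), np.float64(0.12683661348517222), np.float64(0.01917297568740004))
mat [0.4653 0.3549] [128.4 116.6] 74.33098602294922 0.0013101779012010596
flap [ 0.701 -0.199  0.046] [0.761 0.185 0.223]
faceline [-1.82
[... 841 characters left out ...]
4138, -0.35228477]), np.float64(-1.811416456070892), np.float64(0.13191445890458092), np.float64(0.018684091759807196))
red (array([ 0.44626942, -0.33150674]), np.float64(-1.3039084176416322), np.float64(0.1373298971144256), np.float64(0.022033924964953384))
blue (array([0.61393824, 0.33766315]), np.float64(-1.8494213512781474), np.float64(0.14589860565765797), np.float64(0.027095769464939023))
mat [0.488  0.3154] [43.2 32.5] 84.2252426147461 0.00552737457360808
flap [ 0.703 -0.204  0.202] [0.716 0.18  0.227]
edge [0.00388327 0.70861214] -0.20394515601869906 0.18020032509441963 0.7030970999947755 0.7156990921490833 0.22129367308725775<stdin>:14: RankWarning: Polyfit may be poorly conditioned
```

The choice stands: the tan box measures 45.6×83 mm and is 60 mm high. The pink one is the look-alike and the blade box is the smaller carton. No gauge is visible anywhere. The cabinet origin is at about (0.714, -0.008) with yaw near 0. Next I'll pick the carton.

```bash
cat >> h.py <<'E'
pi=np.pi
def down(yaw): return [pi,0,yaw]
def show():
    s=robot.sense(); print('t%.1f'%s['t'],s['tcp_pos'].round(4),s['tcp_rot'].round(3),'op%.3f'%s['opening'],'F',s['wrist_force'].round(1),'j',s['joint_pos'].round(2))
def save(n,name):
    f=robot.grab_frame(n); cv2.imwrite(name,cv2.resize(f['image'][:,:,::-1],(800,600),interpolation=cv2.INTER_CUBIC)); return f
E
python3 - <<'E'
from h import *
for p,y in (([.605,-.08,.2],.035),([.465,.355,.2],-.274),([.61,.33,.1],1.3),([.55,-.35,.1],1.3),([.445,-.332,.1],-1.3),([.452,.109,.15],0)):
    for k in (-pi,-pi/2,0,pi/2,pi):
        q=robot.inverse_kinematics(p,down(y+k)); print(p,round(y+k,2),None if q is None else np.round(q,2))
robot.goto([.605,-.0795,.2],down(.035)); show()
robot.move_straight([.605,-.0795,.036],vel=.12,contact_N=8); show()
robot.grip(0.3,40); show()
robot.move_straight([.605,-.0795,.16]); show()
E
```

```text
[0.605, -0.08, 0.2] -3.11 [-0.68  0.63  1.11  1.78 -0.62  1.13 -2.47]
[0.605, -0.08, 0.2] -1.54 [-0.5   0.49  0.79  1.77 -0.4   1.04 -1.1 ]
[0.605, -0.08, 0.2] 0.04 [-0.37  0.45  0.59  1.77 -0.29  1.01  0.36]
[0.605, -0.08, 0.2] 1.61 [-0.25  0.42  0.42  1.76 -0.2   1.    1.85]
[0.605, -0.08, 0.2] 3.18 [-0.68  0.63  1.11  1.78 -0.62  1.13 -2.47]
[0.465, 0.355, 0.2] -3.42 [-0.49  0.38 -0.3   1.79  0.13  0.99  2.02]
[0.465, 0.355, 0.2] -1.84 [-1.22  0.41  0.65  1.83 -0.29  1.   -2.29]
[0.465, 0.355, 0.2] -0.27 [-0.98  0.37  0.33  1.82 -0.14  0.98 -0.87]
[0.465, 0.355, 0.2] 1.3 [-0.73  0.36  0.01  1.8  -0.    0.98  0.58]
[0.465, 0.355, 0.2] 2.87 [-0.49  0.38 -0.3   1.79  0.13  0.99  2.02]
[0.61, 0.33, 0.1] -1.84 [-0.97  0.71  0.64  1.64 -0.49  0.96 -2.  ]
[0.61, 0.33, 0.1] -0.27 [-0.76  0.65  0.31  1.63 -0.24  0.91 -0.64]
[0.61, 0.33, 0.1] 1.3 [-0.57  0.63  0.02  1.61 -0.02  0.9   0.76]
[0.61, 0.33, 0.1] 2.87 [-0.36  0.65 -0.3   1.6   0.23  0.93  2.14]
[0.61, 0.33, 0.1] 4.44 [-0.97  0.71  0.64  1.64 -0.49  0.96 -2.  ]
[0.55, -0.35, 0.1] -1.84 [-0.12  0.79  0.98  1.76 -0.76  1.02 -0.7 ]
[
[... 815 characters left out ...]
.14  0.78 -0.18]
[0.452, 0.109, 0.15] 1.57 [-0.47  0.24  0.17  2.12 -0.06  0.78  1.3 ]
[0.452, 0.109, 0.15] 3.14 [ 0.6   0.5  -1.17  2.07  0.57  0.95  2.26]
t3.1 [ 0.6053 -0.0781  0.1999] [-3.141  0.     0.037] op0.998 F [-0.  -0.1  0.3] j [-0.38  0.45  0.59  1.77 -0.29  1.01  0.36]
t4.6 [ 0.6056 -0.0796  0.0368] [ 3.141e+00 -2.000e-03  3.500e-02] op1.001 F [-0.3  0.3  1.3] j [-0.28  0.65  0.47  1.88 -0.43  0.72  0.48]
t5.0 [ 0.6055 -0.0796  0.0366] [ 3.142e+00 -1.000e-03  3.500e-02] op0.524 F [-0.3 -0.4  3.8] j [-0.28  0.65  0.47  1.88 -0.43  0.72  0.48]
t6.0 [ 0.6042 -0.0792  0.1589] [-3.141e+00  2.000e-03  3.500e-02] op0.522 F [ 0.5  0.6 -1.5] j [-0.36  0.49  0.57  1.81 -0.32  0.94  0.39]
```

Run:
```python
from h import *
robot.goto([.466,.354,.17],down(-.274)); show()
print(robot.move_straight([.466,.354,.0405],vel=.08,contact_N=6)); show()
robot.grip(0.9); 
robot.move_straight([.466,.354,.2]); show()
robot.goto([.48,.1,.3],down(0)); show()
save('top','pics/top1.png'); f=save('side','pics/side1.png')
for n in('top','side'):
    f=robot.grab_frame(n)
    P=pts(f,None,(.38,.56,.25,.46,.052,.08)); print(n,rect(P))
```

```text
t7.7 [0.4669 0.3526 0.17  ] [ 3.141e+00 -1.000e-03 -2.760e-01] op0.519 F [-0.6 -0.6 -0.1] j [-1.18  0.44  0.61  1.86 -0.31  0.94 -0.7 ]
False
t9.4 [0.4663 0.3542 0.041 ] [-3.141 -0.    -0.274] op0.521 F [ 0.1 -0.5 -1.3] j [-1.09  0.62  0.5   1.94 -0.45  0.7  -0.59]
t11.1 [0.4654 0.3537 0.199 ] [ 3.14e+00  1.00e-03 -2.74e-01] op0.900 F [-0.5 -0.2 -0.2] j [-1.2   0.41  0.63  1.83 -0.28  0.99 -0.73]
t12.1 [0.4798 0.1016 0.2994] [3.141e+00 1.000e-03 2.000e-03] op0.904 F [0.6 0.3 0.1] j [-0.96  0.12  0.74  1.91 -0.09  1.14 -0.18]
top (array([0.46502048, 0.35519754]), array([86.93443298, 45.28207779]), 75.56510925292969)
side (array([0.46808118, 0.35161469]), array([98.6677475 , 45.81480026]), 75.8379898071289)
```

View pics/top1.png

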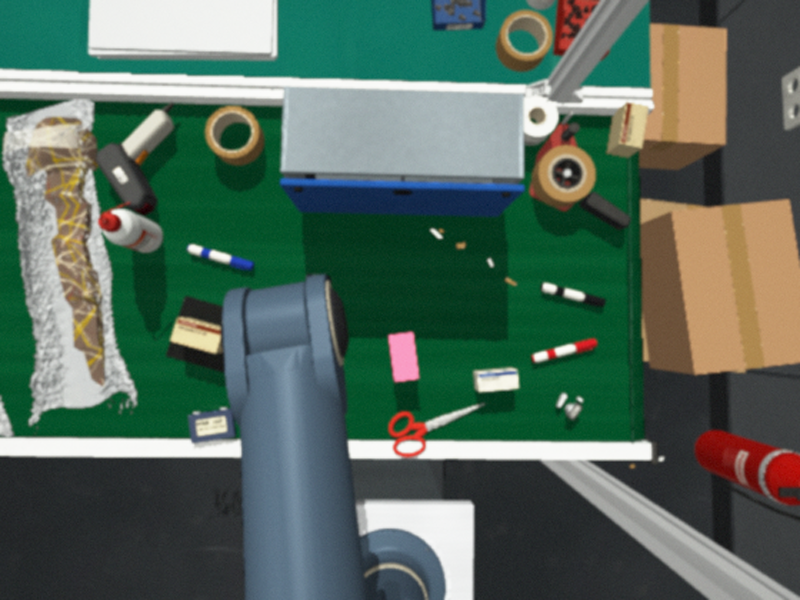

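View pics/side1.png

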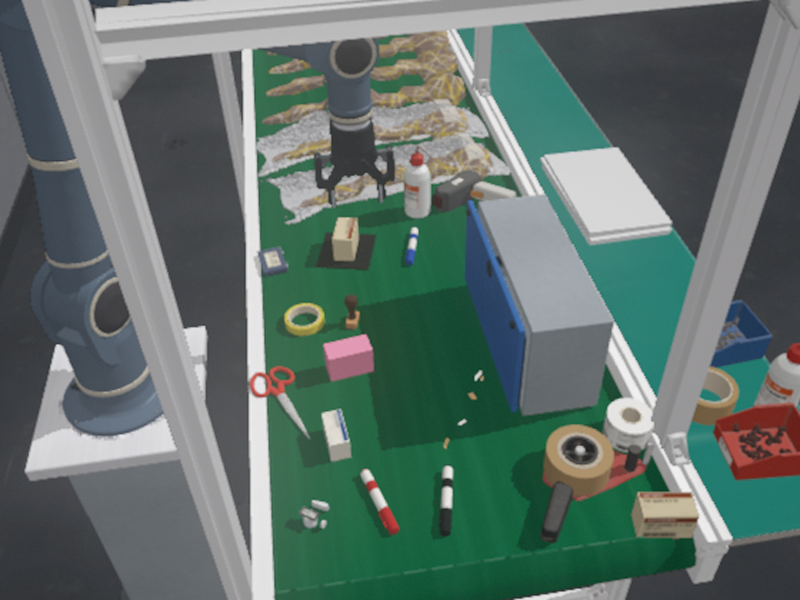

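Carton is upright and centred on the mat (about 2 mm off), aligned to within 1–2°. Next I'll press the pad with the closed fingers pointing down.

Run:
```python
from h import *
Y=-.0085
robot.grip(0.0)
robot.goto([.62,Y,.30],down(-pi/2)); 
robot.move_straight([.65,Y,.202]); show()
c=robot.move_straight([.702,Y,.202],vel=.025,contact_N=15); print(c); show()
robot.move_straight([.60,Y,.202],vel=.1); show()
robot.goto([.55,Y-.05,.35],down(-pi/2))
robot.goto([.45,.0,.35],down(-pi/2)); show()
save('side','pics/side2.png'); save('top','pics/top2.png')
```

```text
t14.9 [ 0.6504 -0.0089  0.2029] [-3.14  -0.    -1.571] op-0.001 F [1.  0.  0.8] j [-0.66  0.61  0.93  1.68 -0.53  1.13 -1.15]
False
t17.1 [ 0.6992 -0.0086  0.2022] [ 3.134e+00  2.000e-03 -1.571e+00] op0.001 F [-9.7  1.   6.5] j [-0.6   0.69  0.9   1.54 -0.57  1.19 -1.16]
t18.3 [ 0.6007 -0.0084  0.2021] [-3.141 -0.    -1.57 ] op-0.002 F [ 0.1 -0.3  1.7] j [-0.73  0.54  0.96  1.8  -0.5   1.07 -1.16]
t19.6 [0.4502 0.0012 0.3499] [-3.141e+00 -1.000e-03 -1.568e+00] op-0.001 F [ 0.2 -0.2 -0.2] j [-1.36 -0.13  1.2   1.92  0.12  1.26 -1.77]
```

View pics/side2.png

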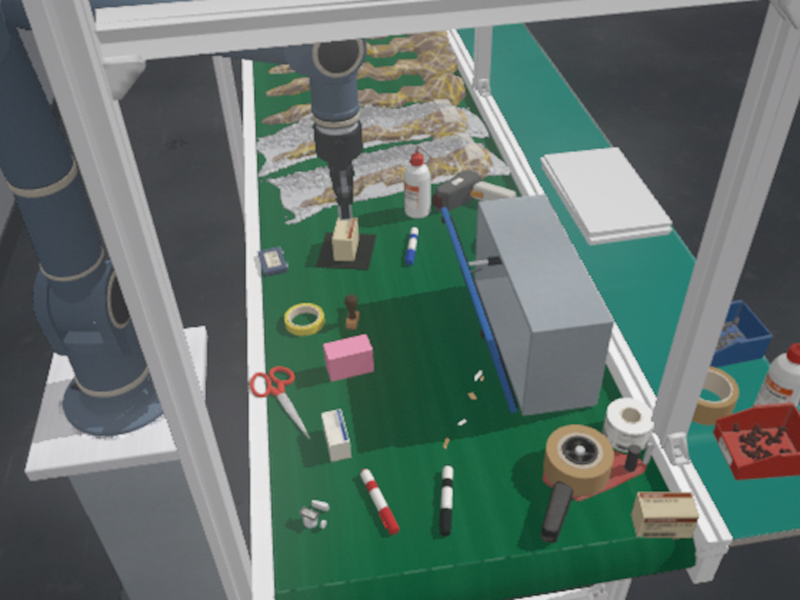

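View pics/top2.png

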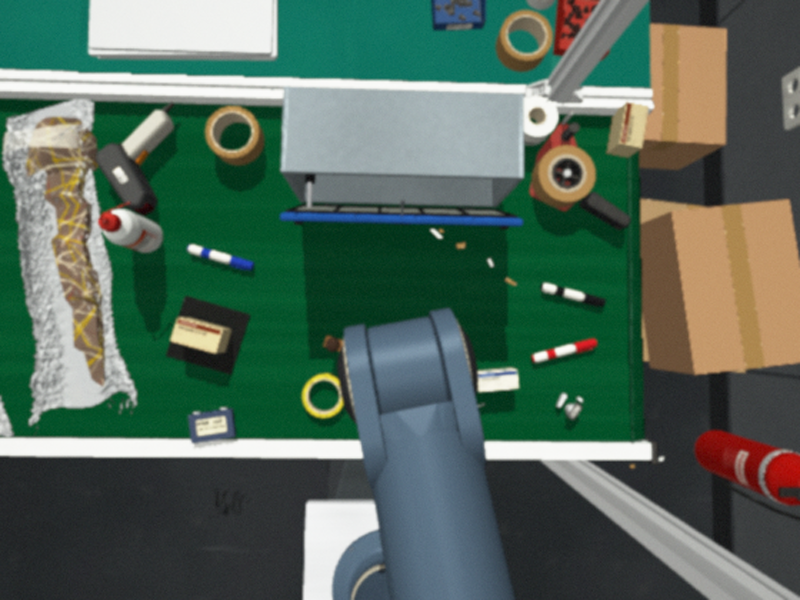

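The flap popped ajar, with its edge at top row ~217. The plunger is at top (308,190), well left of the middle. I'll reach into the gap at the middle and swing it down along the arc.

```bash
cat > swing.py <<'E'
from h import *
Y=-.0085; HX=.714; HZ=.02; N=robot.nose_length
f=robot.grab_frame('top'); w=cloud(f); e=w[140:160,210:350].reshape(-1,3); e=e[(e[:,2]>.19)&(e[:,0]<.68)]; print('edge',np.median(e,0))
def tip(th,r=.16,pen=.0):
    c=np.array([HX-r*np.sin(th),HZ+r*np.cos(th)])-pen*np.array([np.cos(th),np.sin(th)])
    return [c[0]+.011,Y,c[1]+N]
print(robot.inverse_kinematics(tip(.8),down(-pi/2)),robot.inverse_kinematics(tip(1.5),down(-pi/2)))
robot.goto([.692,Y,.30],down(-pi/2)); show()
c=robot.move_straight([.692,Y,.172+N],vel=.12,contact_N=6); print(c); show()
if not c:
    for th in (.3,.42,.55,.7,.85,1.0,1.15,1.3,1.42,1.5):
        robot.move_straight(tip(th),vel=.1); s=robot.sense(); print(th,s['tcp_pos'].round(3),s['wrist_force'].round(1))
    c=robot.move_straight(tip(1.571,pen=.006),vel=.04,contact_N=12); print(c); show()
E
python3 swing.py
```

```text
edge [ 0.65554848 -0.00448652  0.20798383]
[-0.72569354  0.65627197  0.98738514  1.83216716 -0.64383861  1.01285986
 -1.04207781] [-0.65445771  0.69927079  0.83059627  1.99546414 -0.74191409  0.78006173
 -0.9503835 ]
t20.8 [ 0.6918 -0.0093  0.3006] [-3.141e+00 -1.000e-03 -1.572e+00] op0.002 F [ 0.7 -0.1  1. ] j [-0.67  0.64  1.06  1.46 -0.56  1.37 -1.16]
True
t21.5 [ 0.6907 -0.0077  0.2143] [ 3.139e+00  2.000e-03 -1.570e+00] op0.004 F [-2.7  1.3  7.2] j [-0.66  0.71  1.01  1.56 -0.63  1.23 -1.11]
```

Run:
```python
from h import *
robot.sleep(.2); show(); f=robot.grab_frame('side'); crop(f,270,90,470,240,'pics/s3.png'); f=robot.grab_frame('top'); crop(f,180,50,380,200,'pics/t3.png')
```

```text
t21.7 [ 0.6907 -0.0077  0.2143] [ 3.139e+00  1.000e-03 -1.570e+00] op0.003 F [-3.5  0.9  6.2] j [-0.66  0.71  1.01  1.56 -0.63  1.23 -1.11]
```

View pics/s3.png

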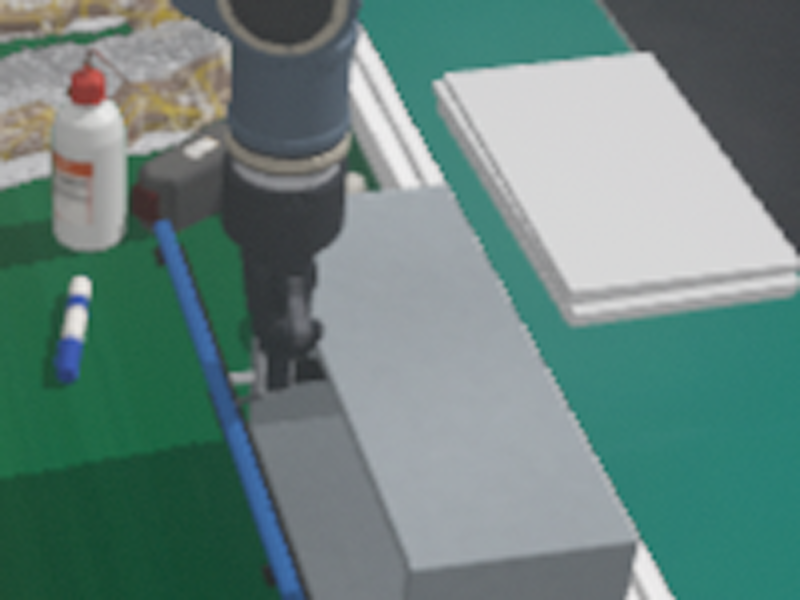

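View pics/t3.png

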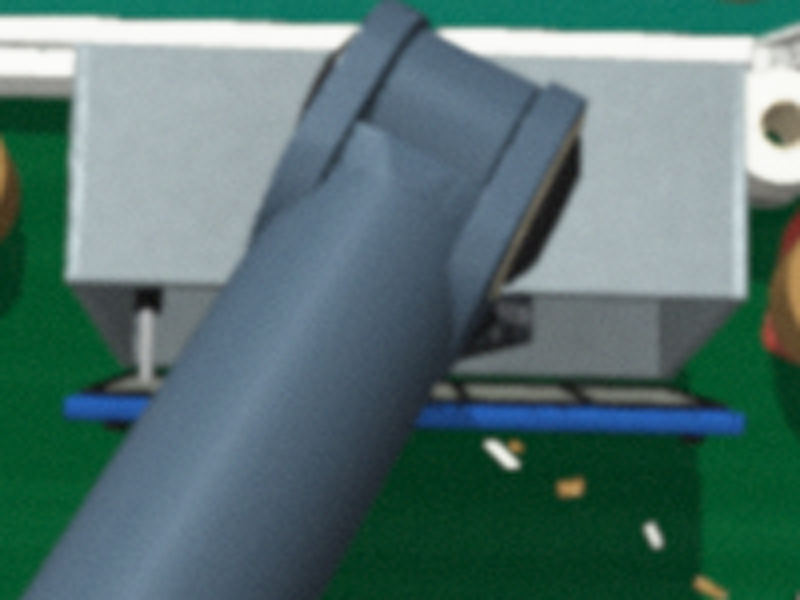

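The finger touched something at the middle, probably the catch hardware. I'll back out and look at the gap.

Run:
```python
from h import *
robot.move_straight([.69,-.0085,.32],vel=.15); robot.goto([.45,.0,.35],down(-pi/2)); show()
f=robot.grab_frame('top'); crop(f,190,100,380,170,'pics/t4.png'); f2=robot.grab_frame('side'); crop(f2,300,120,440,290,'pics/s4.png')
w=cloud(f); print(w[120:160:4,282].round(3)); print(w[120:160:4,330].round(3))
```

```text
t23.6 [0.4506 0.0006 0.3505] [-3.14 -0.   -1.57] op-0.002 F [-0.7  1.2  0.5] j [-1.36 -0.12  1.2   1.92  0.12  1.26 -1.77]
[[ 0.73  -0.008  0.214]
 [ 0.776 -0.015  0.019]
 [   nan    nan    nan]
 [ 0.753 -0.015  0.019]
 [ 0.742 -0.015  0.019]
 [ 0.688 -0.009  0.199]
 [ 0.679 -0.009  0.198]
 [ 0.67  -0.009  0.197]
 [ 0.658 -0.009  0.208]
 [ 0.649 -0.009  0.208]]
[[ 0.733 -0.117  0.212]
 [ 0.725 -0.118  0.208]
 [ 0.768 -0.149  0.017]
 [ 0.757 -0.15   0.015]
 [ 0.746 -0.15   0.015]
 [ 0.736 -0.15   0.011]
 [ 0.724 -0.15   0.011]
 [ 0.7   -0.141  0.069]
 [ 0.664 -0.121  0.19 ]
 [ 0.651 -0.118  0.208]]
```

View pics/t4.png

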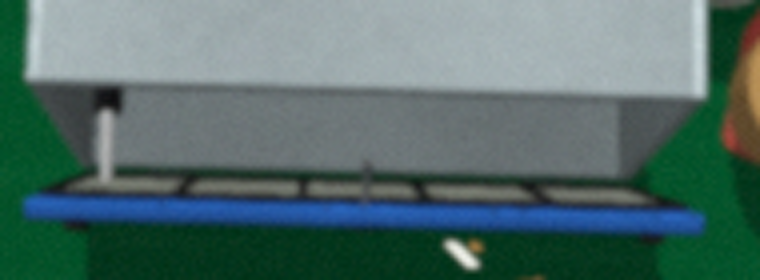

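View pics/s4.png

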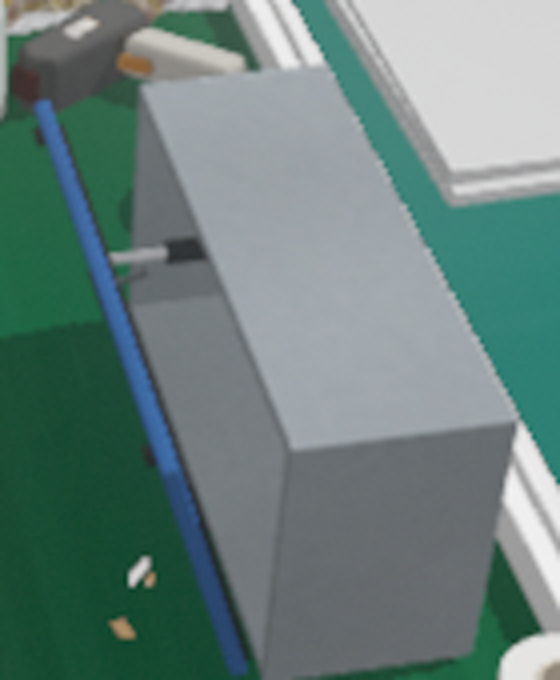

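A catch hook, about 35 mm long, stands on the flap at y≈-0.009, and that is what I hit. I'll push at bay 4's middle instead (y≈-0.0825).

```bash
sed -i 's/^Y=-.0085/Y=-.0825/; s/contact_N=6)/contact_N=8)/' swing.py; python3 swing.py
```

```text
edge [ 0.65465756 -0.00229161  0.20770658]
[-0.54592697  0.61944513  0.88723434  1.81623605 -0.57102417  0.98421094
 -0.98990602] [-0.47932954  0.67843077  0.76383895  1.97936854 -0.68218535  0.75941443
 -0.87702226]
t24.7 [ 0.6921 -0.0822  0.3005] [-3.141 -0.    -1.571] op-0.004 F [0.8 0.2 1.1] j [-0.51  0.6   0.93  1.44 -0.49  1.34 -1.12]
False
t25.9 [ 0.6926 -0.0828  0.184 ] [-3.14  -0.    -1.571] op-0.002 F [-0.1 -0.8  0.1] j [-0.48  0.69  0.87  1.57 -0.57  1.14 -1.05]
0.3 [ 0.678 -0.083  0.185] [-0.3 -0.2  0.2]
0.42 [ 0.66  -0.082  0.177] [ 1.9 -0.5 -0.2]
0.55 [ 0.641 -0.082  0.167] [-0.1  0.3 -0. ]
0.7 [ 0.622 -0.082  0.153] [-0.5  0.   0.5]
0.85 [ 0.605 -0.082  0.137] [-0.2 -0.4  0.2]
1.0 [ 0.59  -0.082  0.117] [-0.4  0.4  0.5]
1.15 [ 0.579 -0.083  0.096] [ 0.8 -0.2  0.4]
1.3 [ 0.571 -0.083  0.074] [ 0.5 -0.3  0.9]
1.42 [ 0.567 -0.082  0.055] [-0.  -0.   0.2]
1.5 [ 0.565 -0.082  0.042] [-0.4 -0.2 -0.5]
True
t29.8 [ 0.5658 -0.0826  0.031 ] [-3.140e+00  1.000e-03 -1.571e+00] op-0.001 F [-2.5  1.5  9.6] j [-0.47  0.69  0.75  1.98 -0.7   0.74 -0.86]
```

Run:
```python
from h import *
robot.move_straight([.5658,-.0826,.15]); robot.goto([.43,.05,.35],down(0)); show()
f=save('top','pics/top5.png'); s=save('side','pics/side5.png')
for n,g in(('top',f),('side',s)):
    w=cloud(g)
    for k in range(5):
        y=-.0085+74e-3*(2-k); 
        for x in (.56,.622,.68):
            u,v=proj(g,[x,y,.02]); print(n,k+1,x,w[int(round(v)),int(round(u))].round(4))
    for k,p in dict(black=(.553,-.35),red=(.445,-.33),blue=(.613,.335)).items():
        print(k,marker(g,p))
```

```text
t31.8 [0.4299 0.0498 0.3492] [ 3.141e+00  1.000e-03 -2.000e-03] op-0.000 F [-0.2  0.2  0.3] j [-1.01 -0.08  0.76  1.95  0.06  1.26 -0.27]
top 1 0.56 [0.5613 0.1406 0.0196]
top 1 0.622 [0.6221 0.1397 0.0165]
top 1 0.68 [0.6804 0.1411 0.0162]
top 2 0.56 [0.5601 0.0645 0.0159]
top 2 0.622 [0.6233 0.0657 0.018 ]
top 2 0.68 [0.6814 0.0667 0.0191]
top 3 0.56 [ 0.561  -0.0094  0.02  ]
top 3 0.622 [ 0.6216 -0.0085  0.0201]
top 3 0.68 [ 0.6811 -0.0079  0.0141]
top 4 0.56 [ 0.5596 -0.0836  0.0186]
top 4 0.622 [ 0.6236 -0.0834  0.0154]
top 4 0.68 [ 0.6788 -0.0825  0.0194]
top 5 0.56 [ 0.5606 -0.1551  0.0206]
top 5 0.622 [nan nan nan]
top 5 0.68 [ 0.6808 -0.1579  0.0171]
black (array([ 0.55189693, -0.3508622 ]), np.float64(1.3248720094541602), np.float64(0.12757193917622445), np.float64(0.019164704881678922))
red (array([ 0.44300127, -0.33363743]), np.float64(-1.3103251612652138), np.float64(0.1290030666560362), np.float64(0.019124623988730688))
blue (array([0.61313381, 0.33249461]), np.float64(1.2995895576180663), np.float64(0.12745423308570186), np.float64(0.01932240602462712))
side 1 0.56 [0.
[... 260 characters left out ...]
011   0.0224]
side 3 0.68 [ 0.6787 -0.0116  0.0243]
side 4 0.56 [ 0.559  -0.0903  0.0282]
side 4 0.622 [ 0.6204 -0.0842  0.0215]
side 4 0.68 [ 0.678  -0.0855  0.0234]
side 5 0.56 [ 0.5594 -0.1599  0.022 ]
side 5 0.622 [ 0.6204 -0.1585  0.0233]
side 5 0.68 [ 0.6794 -0.1573  0.0214]
black (array([ 0.55430503, -0.35250973]), np.float64(-1.8138000374113292), np.float64(0.1321006709950226), np.float64(0.019913026795661377))
red (array([ 0.4470308 , -0.33442903]), np.float64(-1.3036726906899987), np.float64(0.12853434929534416), np.float64(0.022011492027652603))
blue (array([0.61705485, 0.33610503]), np.float64(-1.8430282798851854), np.float64(0.1434552897656189), np.float64(0.024269316519882428))
```

View pics/top5.png

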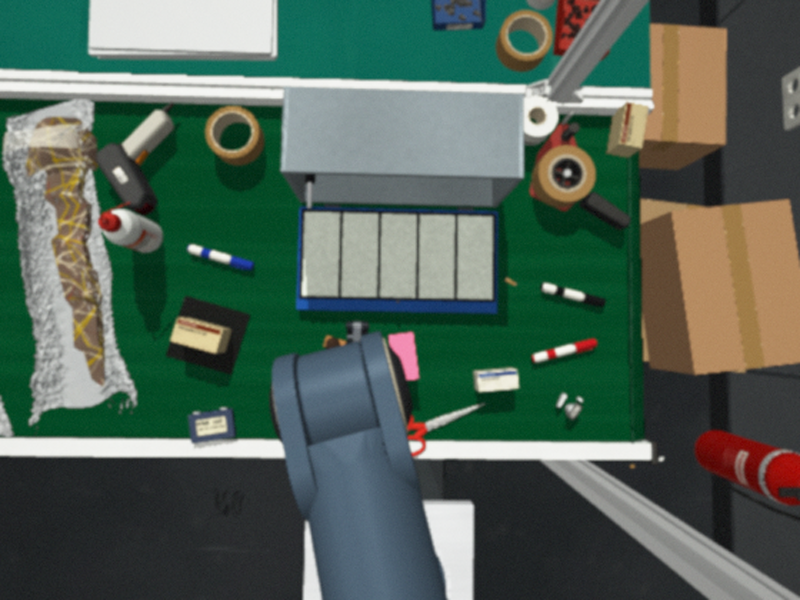

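View pics/side5.png

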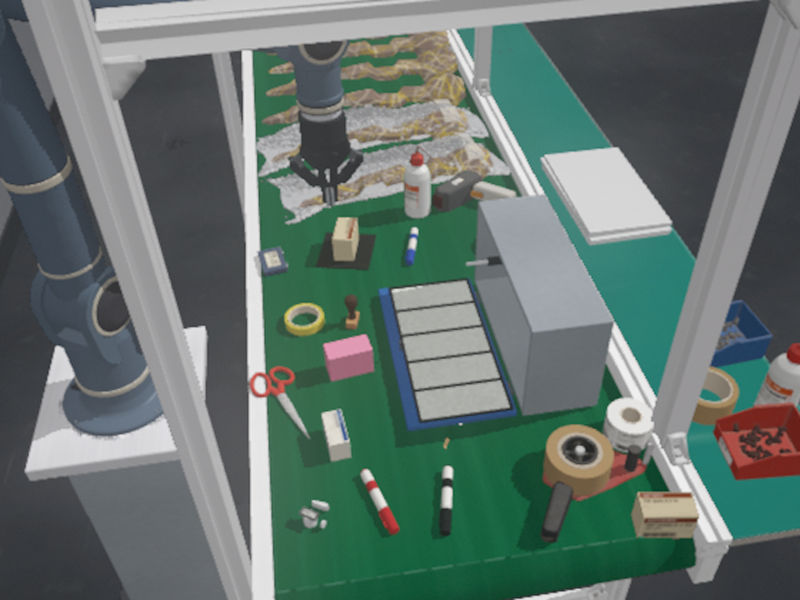

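The flap lies fully open and level, with both ends at about 20 mm in both cameras. The gauge is confirmed absent, so bay 1 stays empty. Black marker next.

```bash
cat > mk.py <<'E'
from h import *
BX=.622
BAY={2:.0655,3:-.0085,4:-.0825,5:-.1565}
def find(xy):
    r=[marker(robot.grab_frame(n),xy) for n in('top','side')]
    for a in r: print([np.round(b,4) for b in a])
    assert abs(r[0][2]-.129)<.006 and r[0][3]<.025
    assert np.linalg.norm(r[0][0]-r[1][0])<.012
    return (r[0][0]+r[1][0])/2, r[0][1]
def pick(xy):
    c,a=find(xy)
    yaw=(a-pi/2+pi/2)%pi-pi/2
    robot.grip(0.55,35)
    robot.goto([*c,.12],down(yaw)); 
    print('contact',robot.move_straight([*c,.0145],vel=.08,contact_N=6)); show()
    robot.grip(0.0,35); show()
    robot.move_straight([*c,.14]); show()
def place(b,yaw):
    y=BAY[b]
    robot.goto([BX,y,.14],down(yaw))
    print('contact',robot.move_straight([BX,y,.0355],vel=.06,contact_N=5)); show()
    robot.grip(0.40)
    robot.move_straight([BX,y,.16]); show()
E
python3 - <<'E'
from mk import *
pick((.553,-.35))
f=robot.grab_frame('side'); crop(f,230,200,430,350,'pics/s6.png')
E
```

```text
[array([ 0.5518, -0.351 ]), np.float64(1.3264), np.float64(0.1273), np.float64(0.0193)]
[array([ 0.5549, -0.3522]), np.float64(-1.811), np.float64(0.131), np.float64(0.0187)]
contact False
t35.7 [ 0.5537 -0.3519  0.0151] [ 3.141e+00 -1.000e-03 -2.440e-01] op0.554 F [ 1.4  0.8 -0.2] j [ 0.07  0.78  0.64  1.78 -0.63  0.8   0.78]
t36.1 [ 0.5536 -0.3519  0.015 ] [ 3.141e+00 -1.000e-03 -2.440e-01] op0.159 F [-0.3 -0.2  2.4] j [ 0.07  0.78  0.64  1.78 -0.63  0.8   0.78]
t37.1 [ 0.5528 -0.351   0.1389] [-3.141e+00  2.000e-03 -2.440e-01] op0.155 F [ 0.3 -0.9 -0.4] j [-0.01  0.64  0.76  1.72 -0.51  1.    0.69]
```

View pics/s6.png

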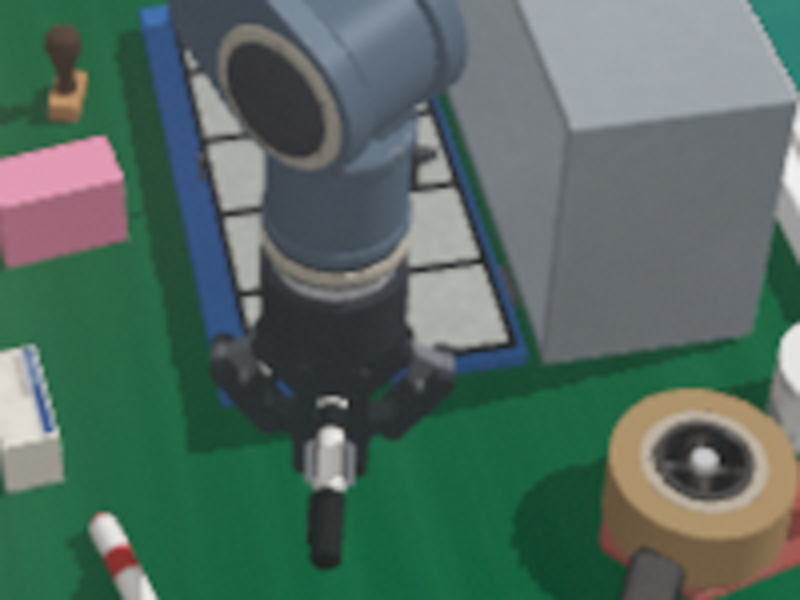

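Black marker is held, with its black cap at the crop bottom (325,530). Placing it in bay 2.

Run:
```python
from mk import *
place(2,-pi/2)
f=robot.grab_frame('side'); crop(f,230,180,430,330,'pics/s7.png')
robot.goto([.5,-.2,.22],down(0))
f=robot.grab_frame('top'); crop(f,190,120,390,270,'pics/t7.png')
try: print(marker(f,(.622,.0655),.075,.026))
except Exception as e: print(e)
```

```text
contact False
t40.6 [0.6222 0.0655 0.0358] [-3.141  0.    -1.571] op0.158 F [-1.2  0.3  0.1] j [-0.82  0.87  0.98  1.86 -0.9   0.94 -0.97]
t41.9 [0.6214 0.0658 0.1591] [ 3.14   0.    -1.571] op0.398 F [-0.6  0.7 -0.9] j [-0.9   0.74  1.14  1.79 -0.74  1.12 -1.08]
(array([0.62068107, 0.05826234]), np.float64(-3.10572620734434), np.float64(0.024533642145992064), np.float64(0.0028251035413155946))
```

View pics/t7.png

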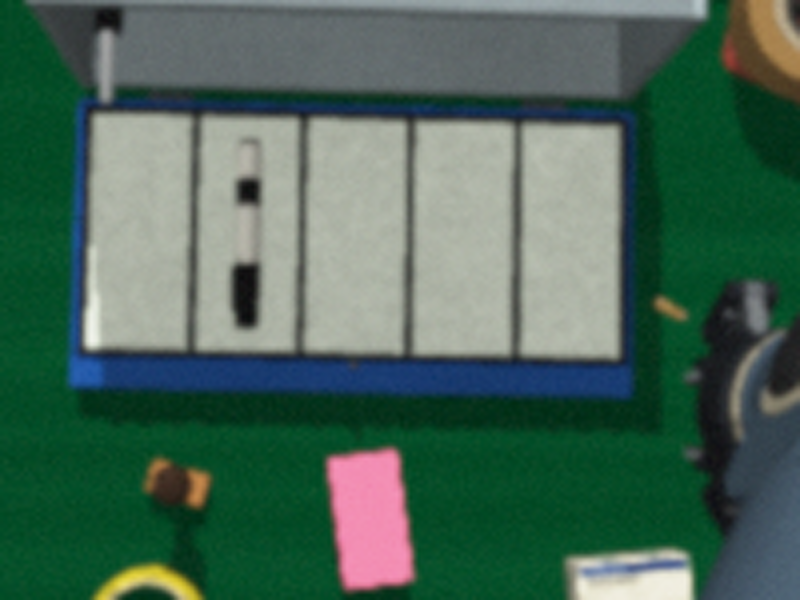

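Black lies straight along bay 2. Red next.

Run:
```python
from mk import *
robot.goto([.5,.0,.3],down(0))
pick((.445,-.333))
assert .1<robot.sense()['opening']<.27
place(3,-pi/2)
robot.goto([.45,-.05,.35],down(0))
f=robot.grab_frame('top'); crop(f,100,120,400,270,'pics/t8.png',2.6); f=save('side','pics/side8.png')
```

```text
[array([ 0.4275, -0.3735]), np.float64(-1.3052), np.float64(0.1259), np.float64(0.0194)]
[array([ 0.4312, -0.373 ]), np.float64(-1.3067), np.float64(0.1279), np.float64(0.0226)]
contact False
t47.8 [ 0.4296 -0.3735  0.015 ] [ 3.141e+00 -1.000e-03  2.660e-01] op0.550 F [-0.6  0.4  0.1] j [ 0.1   0.73  0.75  1.99 -0.76  0.72  1.59]
t48.2 [ 0.4296 -0.3735  0.0149] [ 3.141e+00 -1.000e-03  2.660e-01] op0.152 F [-0.4  0.4  3.6] j [ 0.1   0.73  0.75  1.99 -0.76  0.72  1.59]
t49.2 [ 0.429  -0.3726  0.1391] [-3.14e+00  1.00e-03  2.66e-01] op0.160 F [-1.2  0.7  0.5] j [-0.03  0.57  0.94  1.93 -0.57  0.93  1.45]
contact False
t53.1 [ 0.6222 -0.0086  0.0358] [-3.141 -0.    -1.571] op0.157 F [ 0.   1.9 -0.8] j [-0.7   0.86  0.98  1.86 -0.9   0.93 -0.86]
t54.5 [ 0.6214 -0.0081  0.1591] [ 3.14   0.    -1.571] op0.399 F [ 0.5  0.2 -0.2] j [-0.78  0.73  1.13  1.79 -0.74  1.12 -0.97]
```

View pics/t8.png

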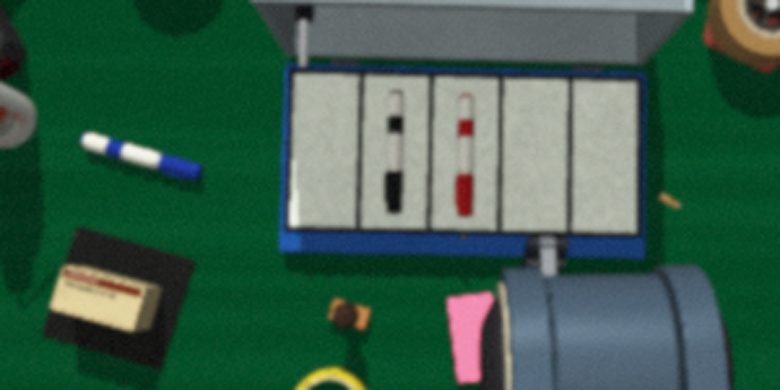

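View pics/side8.png

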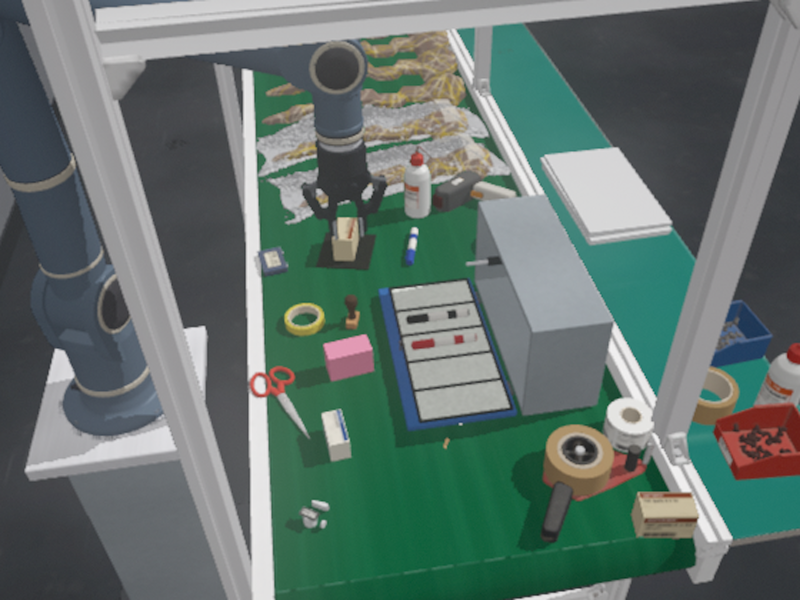

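Red had been knocked about 4 cm aside, but I re-measured it before the pick. It now lies in bay 3. Blue next.

Run:
```python
from mk import *
pick((.614,.334))
assert .1<robot.sense()['opening']<.27
p=robot.sense()['tcp_pos']
robot.move_straight([p[0]-.03,p[1]-.03,.26],vel=.2)
robot.goto([.60,-.0825,.25],down(-pi/2))
place(4,-pi/2)
robot.goto([.45,-.1,.33],down(0))
f=robot.grab_frame('top'); crop(f,190,120,390,270,'pics/t9.png')
s=robot.grab_frame('side'); crop(s,200,180,300,255,'pics/s9.png',8)
for n,g in(('top',f),('side',s)):
    for b in ((.42,.5,.06,.16,.05,.09),(.42,.5,.06,.16,.010,.032)):
        P=pts(g,None,b); print(n,rect(P),P[:,2].mean())
```

```text
[array([0.6129, 0.3317]), np.float64(1.3008), np.float64(0.1278), np.float64(0.0193)]
[array([0.6167, 0.3352]), np.float64(-1.8457), np.float64(0.1455), np.float64(0.0227)]
contact False
t59.2 [0.6152 0.3335 0.0152] [-3.141e+00 -1.000e-03 -2.700e-01] op0.551 F [-1.  -0.1  0. ] j [-1.13  0.97  0.94  1.67 -0.92  1.   -0.12]
t59.5 [0.6151 0.3335 0.015 ] [-3.141e+00 -1.000e-03 -2.700e-01] op0.152 F [-1.6  0.7  2.9] j [-1.13  0.97  0.94  1.67 -0.92  1.   -0.12]
t60.5 [0.614  0.3334 0.1388] [ 3.14e+00  2.00e-03 -2.70e-01] op0.153 F [-0.9  0.3 -0.2] j [-1.18  0.84  1.06  1.61 -0.79  1.17 -0.21]
contact False
t65.2 [ 0.6222 -0.0825  0.0358] [-3.141 -0.    -1.571] op0.157 F [-0.6  0.  -0.3] j [-0.58  0.87  0.99  1.85 -0.91  0.95 -0.74]
t66.5 [ 0.6214 -0.082   0.159 ] [ 3.140e+00  1.000e-03 -1.571e+00] op0.399 F [ 0.5 -0.4  0.8] j [-0.66  0.74  1.14  1.78 -0.75  1.13 -0.84]
top (array([0.45062698, 0.10974328]), array([23.70746422, 23.68901634]), 46.413150787353516) 0.06556647334152639
top (array([0.44962543, 0.09685986]), array([25.76795959, 15.23844337]), 8.846503257751465) 0.013237885364331861
side (array([0.45452069, 0.10589711]), array([26.57611275, 23.41187286]), 84.46279907226562) 0.06567156788337133
side (array([0.45400372, 0.10892081]), array([44.88250351, 22.55673409]), 73.5981674194336) 0.01860002552372696
```

View pics/t9.png

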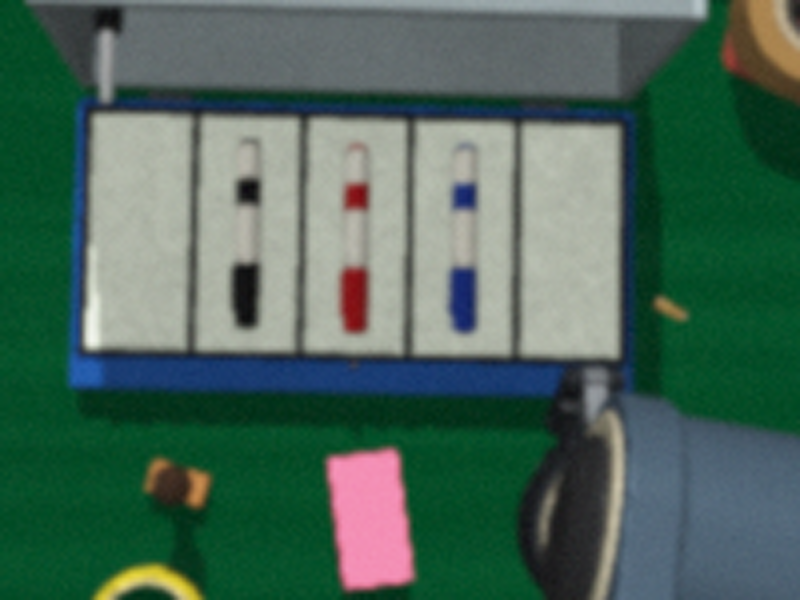

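View pics/s9.png

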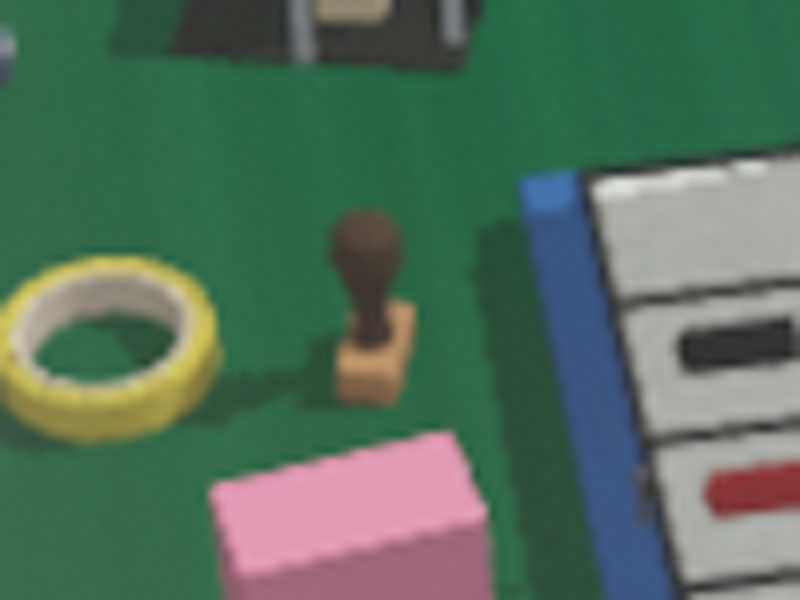

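All three markers lie straight along their bays. Stamp next: knob gripped, foot yaw about -17°.

Run:
```python
from mk import *
c=[.4527,.1085]
robot.goto([*c,.2],down(-.295)); robot.grip(0.65,40)
print(robot.move_straight([*c,.048],vel=.08,contact_N=6)); show()
robot.grip(0.0,40); show()
robot.move_straight([*c,.16],vel=.12); show()
f=robot.grab_frame('side'); crop(f,190,140,310,230,'pics/s10.png',6)
```

```text
False
t70.9 [0.453  0.1086 0.0483] [-3.141e+00 -1.000e-03 -2.950e-01] op0.651 F [ 0.2 -0.6 -0.2] j [-0.87  0.51  0.7   2.22 -0.58  0.6  -0.04]
t71.3 [0.4529 0.1086 0.0483] [-3.141 -0.    -0.295] op0.285 F [-1.1 -0.2  5.6] j [-0.87  0.51  0.7   2.22 -0.58  0.6  -0.04]
t72.4 [0.4521 0.1084 0.1594] [ 3.141e+00  1.000e-03 -2.950e-01] op0.284 F [-0.2 -0.3  0.2] j [-1.07  0.31  0.91  2.14 -0.33  0.83 -0.26]
```

View pics/s10.png

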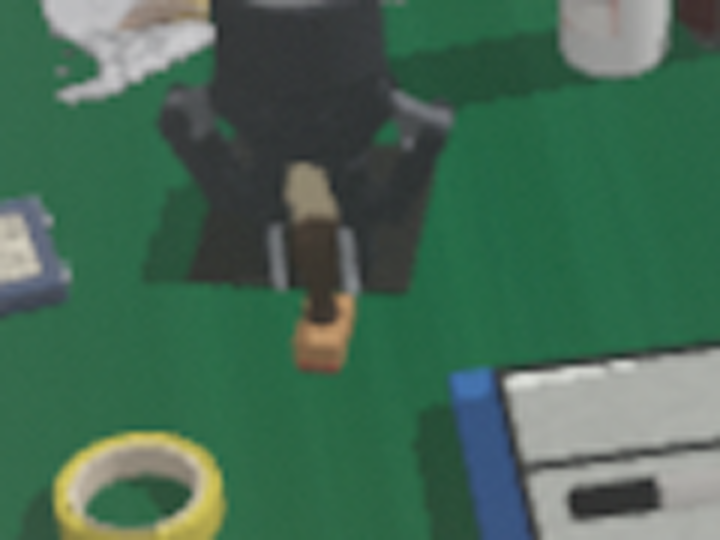

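Run:
```python
from mk import *
robot.move_straight([.452,.05,.2],vel=.2)
robot.goto([BX,BAY[5],.17],down(0)); show()
print(robot.move_straight([BX,BAY[5],.0665],vel=.05,contact_N=4)); show()
robot.grip(0.65); robot.move_straight([BX,BAY[5],.2],vel=.12); show()
robot.goto([.45,.05,.35],down(0)); robot.sleep(.3)
f=robot.grab_frame('top'); crop(f,190,120,390,270,'pics/t11.png'); s=save('side','pics/side11.png')
P=pts(s,None,(.55,.69,-.19,-.12,.06,.12)); print(rect(P),P[:,2].max())
P=pts(f,None,(.55,.69,-.19,-.12,.06,.12)); print(rect(P),P[:,2].max())
for n,g in(('top',f),('side',s)):
    for b in ((.34,.46,-.26,-.12,.033,.06),(.38,.56,.25,.46,.052,.08)): 
        P=pts(g,None,b); print(n,rect(P))
    w=cloud(g)
    for x in (.56,.68):
        u,v=proj(g,[x,.1395,.02]); print('bay1',w[int(v)-1:int(v)+2,int(u)-1:int(u)+2].mean((0,1)).round(4))
```

```text
t74.0 [ 0.6219 -0.1543  0.1691] [-3.14e+00  2.00e-03  2.00e-03] op0.289 F [ 0.6  0.2 -0.4] j [-0.38  0.6   0.83  1.73 -0.5   1.04  0.62]
True
t75.9 [ 0.6219 -0.1565  0.0683] [-3.141  0.    -0.   ] op0.285 F [-1.8  0.1  4.5] j [-0.32  0.71  0.73  1.8  -0.61  0.87  0.7 ]
t77.5 [ 0.6215 -0.1562  0.1991] [-3.141  0.004  0.   ] op0.649 F [-0.3 -0.1 -0.4] j [-0.4   0.57  0.85  1.7  -0.47  1.09  0.6 ]
(array([ 0.62165466, -0.15722546]), array([24.1739006 , 24.87415695]), 59.65711212158203) 0.09458883226844676
(array([ 0.61871844, -0.15342516]), array([23.82460022, 23.3357563 ]), 46.52812194824219) 0.09155271078413431
top (array([ 0.38786493, -0.19616431]), array([35.57409668, 76.50830841]), 5.185882568359375)
top (array([0.46476956, 0.35511606]), array([86.12004852, 45.79814529]), 75.48390197753906)
bay1 [0.5614 0.1407 0.0188]
bay1 [nan nan nan]
side (array([ 0.39067059, -0.19876984]), array([35.3684845 , 78.07200623]), 5.5775980949401855)
side (array([0.46743143, 0.35221024]), array([92.49901581, 47.51335907]), 75.1162109375)
bay1 [0.558  0.1386 0.0236]
bay1 [0.6769 0.1383 0.0241]
```

View pics/t11.png

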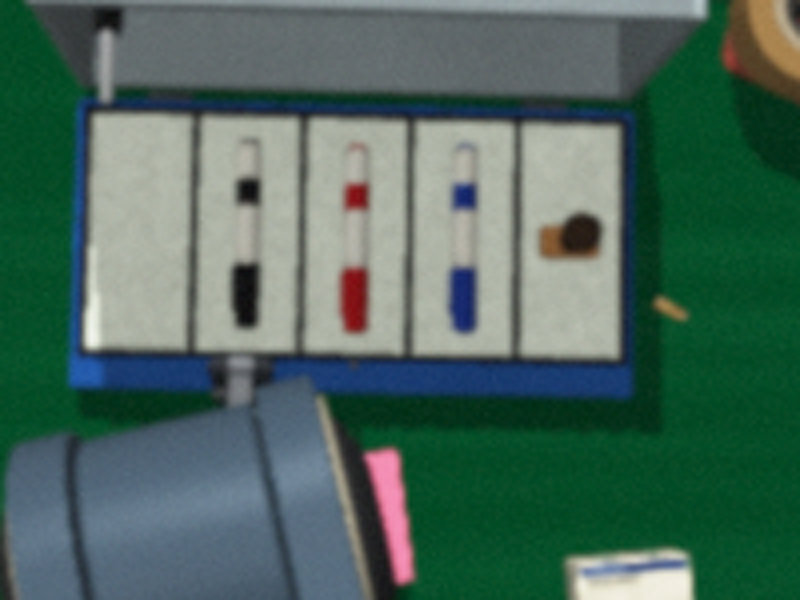

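View pics/side11.png

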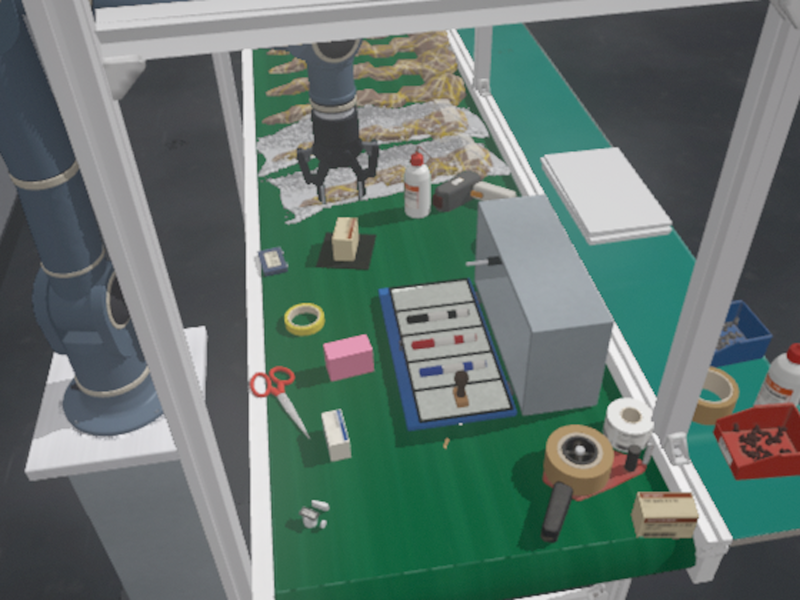

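Everything is in place. The stamp's top reads 92–95 mm, against 94 mm expected if it stands upright. The blade box hasn't moved and the arm is clear, so I'm handing in.

Run:
```python
from h import *
show(); robot.close_job()
```

```text
t79.1 [0.4501 0.0497 0.3499] [ 3.141e+00  0.000e+00 -1.000e-03] op0.647 F [-0.5  0.1 -0.4] j [-1.34 -0.07  1.11  1.92  0.07  1.26 -0.25]
the job is handed in; nothing more can be done
```

The kit is laid out and the job was handed in at 79 s of the 210 s allowed, with the arm clear of everything.

- **Carton:** I stood the tan carton upright on the black mat. It is within about 3 mm of the middle and 1–2° of straight.
- **Flap:** I pressed the push pad with about 10 N, and the flap popped ajar. My first reach into the gap touched the catch hook at the middle lightly (about 7 N), so I backed out and swung the flap down at bay 4 instead. It lies level, with the bay floors reading 14–28 mm around the expected 20 mm.
- **Instruments:** No plug gauge was visible in either camera, so bay 1 stays empty. The black, red and blue markers lie flat along bays 2, 3 and 4. The red one had been knocked about 4 cm aside, and I found it again before picking it. The stamp stands upright in bay 5, its top at 92–95 mm against an expected 94 mm.

In the last check the blade box was unmoved and the pink box looked so too. The two cameras differed by 2–5 mm throughout, within what the bays and mat allow. One of the two top-camera readings of bay 1 came back empty, but the other and both side-camera ones were normal.

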